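# Balance a hammer head against a brass bar on the rocking tray

### The job

Take the brass bar out of its blue rack, lay it down flat on the bench and let go of it, then take it again by its long sides and load it lying flat on the bare end of the rocking tray, with the hammer head on the red end. Shift the loads along the tray until it stays level by itself (within about a degree and a half), with nothing else touching it, and leave the oil can and the tin where they are.

Things in the scene. Friction and masses are not known exactly. Their poses are not given: they have to be found in the camera images.
- bar_mid (a point): Centre of a yellow brass bar, 90 x 20 x 46 mm: its x axis runs along its length (90), its y axis through its thickness (20), its z axis along its 46 mm side. At the start it stands on edge (z up) in the rack. About 0.65 kg, the true mass being up to 10 % off. Lying flat its y axis is vertical and its centre is 10 mm above what it lies on.
- rack: Blue fixed rack holding the bar on edge; origin at the centre of its underside, x along the bar. 100 x 56 mm, floor 8 mm thick; two cheeks, one on each side of the bar, reach 20 mm above the bench, so the bar's underside is at 8 mm and its top at 54 mm: the upper 34 mm are free to grip across the thickness.
- head_mid (a point): Centre of a dark steel hammer head lying on the bench, 90 mm long along its x axis, 30 mm wide (y) and 30 mm high (z), square in the middle 46 mm, with round bright faces 30 mm in diameter at both ends. Mass unknown, 0.44 to 0.66 kg.
- tray_mid (a point): Centre of the upper face of the aluminium rocking tray's deck; turns with the tray. y runs along the tray towards its red end, x across it, z out of the deck. Deck 370 mm along y (362 mm inside the rims) by 112 mm along x (104 mm inside the rims), with a 5 mm high rim all round. The axle, on a fixed green foot, runs along x 8 mm below this point, and 52 mm above the bench. The deck is 60 mm above the bench when level.
- red_end (a point): Point on the deck in the middle of the red painted area, 115 mm from tray_mid along +y; the hammer head belongs on this end (its centre 40 to 170 mm from tray_mid along the tray).
- bare_end (a point): Point on the deck 115 mm from tray_mid along -y, the unpainted end; the bar belongs on this end (its centre 30 to 170 mm from tray_mid along the tray).
- tray (a joint): Tilt of the tray in rad, 0 = level, positive = red end up; stops at -0.12 and 0.12. A damped centring spring levels the empty tray; with both loads on, the tray settles in about 1 s and an imbalance of 1 N m tilts it about 1 rad, so it rests on a stop unless the moments of the two loads agree within about 0.12 N m (about 19 mm of shift of the bar).
- oilcan: Copper oil can with a spout, 64 mm in diameter, 150 mm tall; origin under its centre. Leave it alone.
- tin: Open grey tin, 80 mm in diameter, 70 mm tall; origin under its centre. Leave it alone.
Things that resemble listed ones, but are neither listed nor needed, are in the scene too. What is meant by the part that bears bar_mid is not pink or turquoise, and is the smaller of those in its own colour.

How it is judged:
By the outcome, as a careful person would: the job done as asked, in the order asked, and still so for the second after the job is handed in, with the robot touching nothing.
It also fails if it takes over 72 s, if anything falls off the work surface, if the arm or the gripper's body presses on something with over 40 N, if the wrist force passes 120 N, or if a joint passes its speed limit or range.

### The arm

A 6-joint arm with a two-finger parallel gripper is mounted at the origin on the work surface. World frame = base frame: x ahead of the robot, y to its left, z up, the work surface at z = 0. Lengths are in mm, angles in rad, forces in N, time in s.
With the tool pointing down it reaches from about 275 to 1000 mm from the base axis. Payload 8.4 kg.
Tool frame: the origin (TCP) lies at the very end of the fingers, on their centre line; the grasp point (between the pads) lies 19 mm behind it; z points along the fingers, y is the line along which they close (so a half turn about z gives the same grasp; the last joint's range is limited). The gripper opens to 85 mm and grips with 20 to 120 N. Pads are 22 mm wide; open, the fingers measure 114 mm over their backs; the gripper's body (76 mm by 85 mm) begins 54 mm behind the grasp point. The pads swing forward as they close: fully open they stand 13 mm farther back than shut.
Start: joints at [1.121, 0.353, 1.633, -0, 1.155, -0.002], TCP at [270.614, 563.379, 231.281] pointing down, gripper open.
Joint ranges: [-2.63, 2.63], [-0.92, 2.1], [0.06, 2.66], [-1.3, 4.44], [0, 2.69], [-3.02, 3.02]. Speed limits (rad/s): [2.22, 2.22, 2.79, 3.14, 3.14, 3.14].

### API

Orientations are given as a unit quaternion [x, y, z, w].
In Python, from plant import arm, read_camera, camera_info, close_job gives the robot as it stands.
- The arm moves only by the shell command python3 -m pendant 'ROWS' [FORCE]. ROWS is JSON, a list of rows, each a list of 3 entries, a list of its own where there are three numbers: the shift along the tool's x, y, z in cm, then the turn about the tool's z in degrees, then the gripper command: -1 is fully open, 1 is shut, values between are in proportion. In form: [[[dx, dy, dz], spin, gripper], ...]. A call has 1 to 8 rows; each row is the pose to reach, as a shift and turn from the pose commanded when the call began, along the tool's axes at that moment; what a row does not reach only later rows make up. A row lasts 1/8 s, in which the tool goes at most 62.5 mm and 10.7 degrees, less where a joint would pass 70% of its speed; a pose out of reach is approached as far as the arm can. A call with a gripper value outside its range is refused whole. The fingers move at their own pace and stop on an object; FORCE is the grip in N (left out, the last holds). Time passes only in rows, so rows that repeat a pose let the fingers close. It gives the time, the measured TCP pose, the force, the opening and the grip force at its end, in the units of the state.
- arm.get_obs(): the state, without advancing time (a new reading comes with each control period).
- read_camera(name): name is "scene" or "top" or "wrist"; returns (picture, depth): 400x640x3 uint8, red, green, blue; 400x640 float32, mm along the optical axis (not along the pixel's ray), 0 where there is no reading.
- camera_info(name): a dict with "K" (3x3 intrinsics, pixels), "distortion" ([k1, k2, p1, p2, k3] as OpenCV has them; the pictures are not rectified), "world_from_camera" (4x4, takes a point from camera to world coordinates). Camera axes: x right, y down, z forward; pixel columns grow to the right and rows downward; lengths in mm; the calibration is good to about 2 mm. A picture is of the moment at which its call begins: read the wrist's pose just before it. camera_info takes no time and is no camera call; for the wrist camera it gives the pose at the moment of the call.
- close_job(): hands the job in; it is judged then, once.
The state is a dict: "clock": time; "joint_positions": joint angles; "qvel": joint speeds; "joint_torque": joint torques, N m; "tcp_pos": TCP position; "eef_rot": TCP orientation; "contact_force": force on the tool from outside, world axes, zero at the start; "moment": the same for the moment, N m; "grip_width": opening from 0.0 (shut) to 1.0 (fully open); "grip_force": force on a finger pad.
Only numpy, scipy, OpenCV 4.12 (cv2) and the standard library are available. Lean on these libraries where they do the work, as an engineer would, in place of code of your own. Each camera call takes 0.05 s, during which the arm holds its last target. There are 200 camera calls.

## Working session

There is one attempt and no reset: what is moved stays moved. The work goes in short steps, Python scripts to look and compute and a shell command to move; the robot and the scene stay as the last step left them, time stands still between calls to the robot, and variables do not carry over. Pictures are saved under pics/ and viewed, at most 10 in all, crops included, and the job is handed in when it is done.

```bash
mkdir -p pics; ls; python3 - <<'E'
from plant import *
import cv2,numpy as np
for n in("top","scene"):
    p,d=read_camera(n); np.savez(f"pics/{n}0.npz",p=p,d=d); cv2.imwrite(f"pics/{n}0.png",p[:,:,::-1]); i=camera_info(n); print(n,np.round(i["K"],1).tolist(),np.round(i["distortion"],3),np.round(i["world_from_camera"],3).tolist())
o=arm.get_obs();print(o["clock"],o["tcp_pos"],o["eef_rot"])
E
```

```text
pics
top [[372.3, 0.0, 322.5], [0.0, 372.3, 205.2], [0.0, 0.0, 1.0]] [-0.001  0.     0.     0.     0.   ] [[-0.013, -0.992, 0.126, 350.262], [-1.0, 0.014, 0.004, -14.809], [-0.005, -0.126, -0.992, 1022.058], [0.0, 0.0, 0.0, 1.0]]
scene [[427.1, 0.0, 315.1], [0.0, 427.1, 192.7], [0.0, 0.0, 1.0]] [0.021 0.    0.    0.    0.   ] [[0.685, 0.605, -0.406, 891.819], [0.728, -0.576, 0.371, -394.904], [-0.009, -0.55, -0.835, 953.321], [0.0, 0.0, 0.0, 1.0]]
0.1 [270.44971894 563.00615578 230.63316251] [ 2.22024166e-01  9.75040975e-01 -5.93650971e-04 -1.20347397e-04]
```

View pics/top0.png

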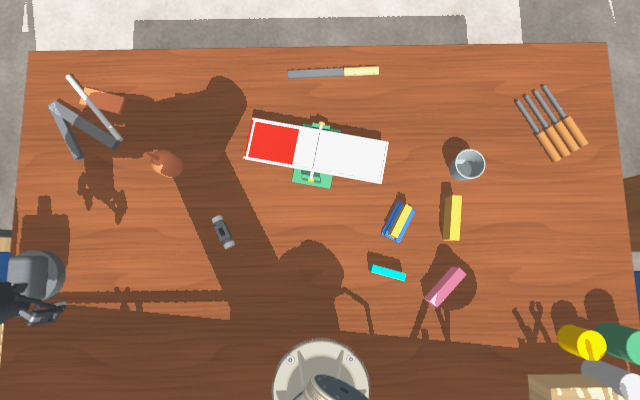

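View pics/scene0.png

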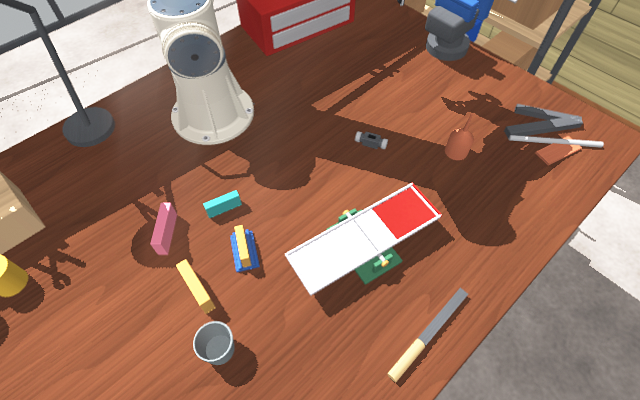

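In the top view, the candidates for the bar are:
- yellow bar in the blue rack at (400,221)
- longer yellow bar lying free at (453,218)
- turquoise bar at (388,272)
- pink bar at (445,287)

By the description I choose the rack one, which is the smaller yellow bar. The tray is at (317,150) with its red end to the left. The head is at (223,232), the oil can at (165,163) and the tin at (468,164).

```bash
cat > h.py <<'E'
from plant import *
import cv2,numpy as np
def ray(n,px,z,info=None):
    "cast pixels onto the plane at height z (mm)"
    i=info or camera_info(n); T=np.array(i["world_from_camera"])
    u=cv2.undistortPoints(np.array(px,float).reshape(-1,1,2),np.array(i["K"]),np.array(i["distortion"])).reshape(-1,2)
    d=np.c_[u,np.ones(len(u))]@T[:3,:3].T; o=T[:3,3]
    return (o+d*((z-o[2])/d[:,2])[:,None])[:,:2]
def cloud(n,d,info=None):
    "height-aware world points for all pixels"
    i=info or camera_info(n); T=np.array(i["world_from_camera"]); h,w=d.shape
    g=np.stack(np.meshgrid(np.arange(w),np.arange(h)),-1).reshape(-1,1,2).astype(float)
    u=cv2.undistortPoints(g,np.array(i["K"]),np.array(i["distortion"])).reshape(-1,2)
    P=(np.c_[u,np.ones(len(u))]*d.reshape(-1,1))@T[:3,:3].T+T[:3,3]
    return P.reshape(h,w,3)
def mask(p,lo,hi,box):
    m=cv2.inRange(cv2.cvtColor(p,cv2.COLOR_RGB2HSV),lo,hi); o=np.zeros_like(m); x0,y0,x1,y1=box
    o[y0:y1,x0:x1]=m[y0:y1,x0:x1]; return o
def rect(pts):
    (c,s,_)=r=cv2.minAreaRect(pts.astype(np.float32)); b=cv2.boxPoints(r); e=[b[1]-b[0],b[2]-b[1]]
    e=max(e,key=np.linalg.norm); a=np.degrees(np.arctan2(e[1],e[0]))
    return np.round(c,1),np.round(sorted(s),1),round((a+90)%180-90,1)
E
python3 - <<'E'
from h import *
z=np.load("pics/top0.npz");p,d=z["p"],z["d"];C=cloud("top",d)
def big(m):
    cs,_=cv2.findContours(m,cv2.RETR_EXTERNAL,cv2.CHAIN_APPROX_NONE);return max(cs,key=cv2.contourArea).reshape(-1,2)
def rep(name,m,zz,tol=8):
    m=m.copy(); m[abs(C[:,:,2]-zz)>tol]=0; c=big(m); print(name,rect(ray("top",c,zz)), "z",np.median(C[m>0][:,2]).round(1),(m>0).sum())
Y=mask(p,(20,90,90),(35,255,255),(375,190,425,250)); rep("bar",Y,54)
Y2=mask(p,(20,90,90),(35,255,255),(430,180,480,250)); print("other z",np.percentile(C[Y2>0][:,2],[5,50,95]))
rep("otherbar",Y2,np.percentile(C[Y2>0][:,2],80))
B=mask(p,(105,90,40),(125,255,255),(365,185,430,255)); print("rack",rect(ray("top",big(B|Y),15)))
H=((C[:,:,2]>12)&(C[:,:,2]<45)).astype(np.uint8)*255; H2=np.zeros_like(H); H2[205:260,200:245]=H[205:260,200:245]; rep("head",H2,28,14)
R=mask(p,(0,180,120),(8,255,255),(235,105,310,180)); print("red",rect(ray("top",big(R),60)),"z",np.median(C[R>0][:,2]))
W=((C[:,:,2]>50)&(C[:,:,2]<75)).astype(np.uint8)*255; W2=np.zeros_like(W); W2[100:195,235:400]=W[100:195,235:400]; W2=cv2.morphologyEx(W2,cv2.MORPH_OPEN,np.ones((9,9))); print("tray",rect(ray("top",big(W2),65)),np.median(C[W2>0][:,2]))
for nm,(x,y) in dict(can=(165,163),tin=(468,164)).items(): print(nm,C[y-12:y+12:6,x-12:x+13:6].round().reshape(-1,3)[[0,6,12,18]].tolist())
cv2.imwrite("pics/crop1.png",cv2.resize(p[180:310,360:480,::-1],None,fx=4,fy=4,interpolation=cv2.INTER_CUBIC))
E
```

```text
bar (array([ 430.3, -214.8]), array([19.2, 88.5]), np.float32(-27.4)) z 53.0 247
other z [37.21589272 58.68770291 61.41139139]
otherbar (array([ 436.4, -354.4]), array([ 25.6, 116.6]), np.float32(-6.9)) z 58.9 435
rack (array([ 433.4, -215.3]), array([ 53.7, 104.3]), np.float32(-27.6))
head (array([409.4, 258.2]), array([31.9, 91.1]), np.float32(27.3)) z 27.9 374
red (array([643.2, 117.9]), array([ 96., 117.]), np.float32(78.7)) z 59.661674968571674
tray (array([618.5,   5.3]), array([114.6, 369.3]), np.float32(78.8)) 59.44460628605634
can [[642.0, 467.0, -1.0], [600.0, 408.0, 90.0], [587.0, 397.0, 77.0], [576.0, 389.0, 58.0]]
tin [[627.0, -390.0, -4.0], [605.0, -399.0, 13.0], [590.0, -418.0, 7.0], [569.0, -427.0, 21.0]]
```

View pics/crop1.png

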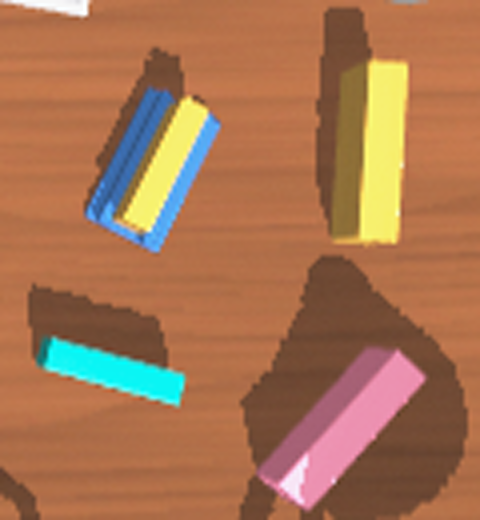

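The crop shows the yellow bar (165,165) seated between the blue cheeks. It measures 88x19 mm, against 117x26 mm for the free yellow bar, so the choice holds. Next I move over it.

```bash
cat >> h.py <<'E'
from scipy.spatial.transform import Rotation as Ro
def go(x,y,z,yang=None):
    "print shift in tool axes (cm) and spin (deg) that bring TCP to x,y,z with tool y at world angle yang"
    o=arm.get_obs(); R=Ro.from_quat(o["eef_rot"]).as_matrix(); d=R.T@(np.array([x,y,z])-o["tcp_pos"])
    a=np.degrees(np.arctan2(R[1,1],R[0,1])); s=0 if yang is None else (a-yang+90)%180-90
    print("t",round(o["clock"],2),"tcp",o["tcp_pos"].round(1),"yang",a.round(1),"-> cm",(d/10).round(2),"spin",np.round(s,1),"F",np.round(o["contact_force"],2),"w",round(o["grip_width"]*85,1),"j6",o["joint_positions"][5].round(2))
E
python3 -c "
from h import *
go(430.5,-215,190,62.6)"
```

```text
t 0.1 tcp [270.4 563.  230.6] yang 64.3 -> cm [-48.11 -63.2    4.14] spin 1.7 F [-0.72  0.19  0.25] w 85.2 j6 -0.0
```

```bash
python3 -m pendant '[[[-3.7,-4.9,0.3],0,-1],[[-7.4,-9.7,0.6],0,-1],[[-11.1,-14.6,1],0,-1],[[-14.8,-19.4,1.3],0,-1],[[-18.5,-24.3,1.6],0,-1],[[-22.2,-29.2,1.9],0,-1],[[-25.9,-34,2.2],1,-1],[[-29.6,-38.9,2.5],1.7,-1]]'
python3 -m pendant '[[[-3.7,-4.9,0.3],0,-1],[[-7.4,-9.7,0.6],0,-1],[[-11.1,-14.6,1],0,-1],[[-14.8,-19.4,1.3],0,-1],[[-18.5,-24.3,1.6],0,-1],[[-18.5,-24.3,1.6],0,-1]]'
python3 - <<'E'
from h import *
i=camera_info("wrist");p,d=read_camera("wrist");C=cloud("wrist",d,i)
cv2.imwrite("pics/w1.png",p[:,:,::-1]);np.savez("pics/w1.npz",p=p,d=d)
m=mask(p,(20,90,90),(35,255,255),(0,0,640,400)); m[abs(C[:,:,2]-54)>8]=0
n,l,s,c=cv2.connectedComponentsWithStats(m)
for k in range(1,n):
    if s[k][4]>200:
        q=np.argwhere(l==k)[:,::-1]; print(s[k],C[l==k][:,2].mean(),rect(ray("wrist",q,54,i)))
go(430.5,-215,35,62.6)
E
```

```text
clock: 1.1
tcp_pos: [369.0, 82.8, 206.3]
eef_rot: [0.236, 0.972, 0.0, 0.0]
contact_force: [1.6, 0.5, 0.2]
grip_width: 1.002
grip_force: 0.0
clock: 1.85
tcp_pos: [421.9, -219.9, 189.9]
eef_rot: [0.239, 0.971, -0.0, 0.0]
contact_force: [-0.5, 1.1, -0.2]
grip_width: 0.999
grip_force: 0.0
t 1.9 tcp [ 421.3 -217.8  189.8] yang 62.4 -> cm [-0.7   0.68 15.48] spin -0.2 F [-0.8   0.95 -0.26] w 84.9 j6 -1.57
```

View pics/w1.png

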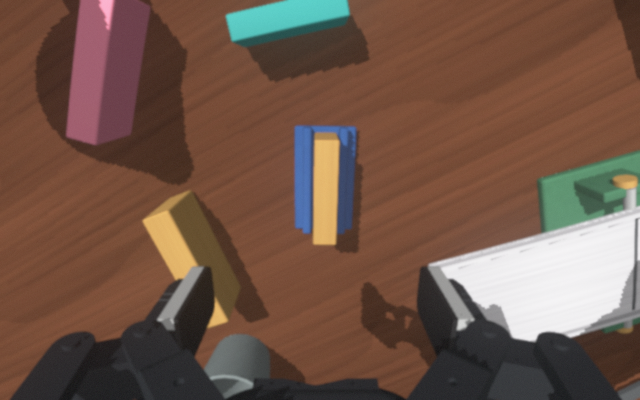

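The wrist view shows the bar in the rack at about (326,188), with the rack cheeks either side. The large yellow bar is at (195,255), and both fingers are clear. The hue looks more orange here, so I'll measure with a wider mask.

```bash
python3 - <<'E'
from h import *
z=np.load("pics/w1.npz");p,d=z["p"],z["d"];i=camera_info("wrist");C=cloud("wrist",d,i)
m=mask(p,(13,90,110),(35,255,255),(285,110,370,255)); m[abs(C[:,:,2]-54)>5]=0
q=np.argwhere(m>0)[:,::-1]; print(len(q),C[m>0].mean(0),rect(ray("wrist",q,54,i)))
E
```

```text
2558 [ 430.57310499 -212.55763081   53.62689266] (array([ 432.3, -213.5]), array([19.8, 89.7]), np.float32(-28.2))
```

```bash
python3 -m pendant '[[[-0.76,0.86,5],0,-1],[[-0.76,0.86,10],0,-1],[[-0.76,0.86,14],0,-1],[[-0.76,0.86,16],0,-1],[[-0.76,0.86,16.4],0,-1],[[-0.76,0.86,16.4],0,-1]]' | grep -E "tcp|force"
python3 -m pendant '[[[0,0,0],0,1],[[0,0,0],0,1],[[0,0,0],0,1],[[0,0,0],0,1],[[0,0,0],0,1],[[0,0,0],0,1]]' 60
python3 -m pendant '[[[0,0,-2],0,1],[[0,0,-5],0,1],[[0,0,-9],0,1],[[0,0,-9],0,1],[[0,0,-9],0,1],[[0,0,-9],0,1]]'
python3 -c "
from h import *
go(430,30,46,62.6)"
```

```text
tcp_pos: [432.5, -211.5, 26.7]
contact_force: [-0.8, 0.2, 0.5]
grip_force: 0.0
clock: 3.4
tcp_pos: [432.3, -212.8, 26.7]
eef_rot: [0.237, 0.972, -0.0, 0.0]
contact_force: [-3.0, -4.4, 4.9]
grip_width: 0.222
grip_force: 58.4
clock: 4.15
tcp_pos: [431.1, -211.6, 114.7]
eef_rot: [0.237, 0.972, 0.0, -0.002]
contact_force: [0.3, -0.2, -4.9]
grip_width: 0.221
grip_force: 60.4
t 4.15 tcp [ 431.1 -211.6  114.7] yang 62.6 -> cm [11.18 21.4   6.9 ] spin 0.0 F [ 0.34 -0.24 -4.95] w 18.8 j6 -1.55
```

```bash
python3 -m pendant '[[[2.5,4.8,0],0,1],[[5,9.6,0],0,1],[[7.5,14.4,0],0,1],[[10,19.2,0],0,1],[[11.2,21.4,0],0,1],[[11.2,21.4,3],0,1],[[11.2,21.4,6],0,1],[[11.2,21.4,6],0,1]]' | grep -E "tcp|contact"
for k in 1 2 3 4; do python3 -m pendant '[[[0,0,0],0,1]]' | grep contact; done
python3 -c "
from h import *
go(430,30,19.5,62.6)"
```

```text
tcp_pos: [428.6, 29.4, 54.0]
contact_force: [-1.0, 0.0, -6.7]
contact_force: [0.1, 0.4, -6.3]
contact_force: [0.9, 0.4, -5.4]
contact_force: [-0.4, 0.6, -5.7]
contact_force: [0.3, 0.8, -6.4]
t 5.65 tcp [431.5  29.4  56.8] yang 62.6 -> cm [ 0.17 -0.02  3.73] spin 0.0 F [ 0.31  0.81 -6.37] w 19.2 j6 -1.03
```

```bash
python3 -m pendant '[[[0,0,2],0,1],[[0,0,3.2],0,1],[[0,0,3.75],0,1],[[0,0,3.75],0,1]]' | grep -E "tcp|contact"
python3 -m pendant '[[[0,0,0],0,0.3],[[0,0,0],0,0.1],[[0,0,0],0,0.1],[[0,0,0],0,0.1],[[0,0,-1],0,0.1],[[0,0,-1.2],0,0.1]]'
```

```text
tcp_pos: [431.2, 29.3, 18.8]
contact_force: [-0.8, -0.2, -6.7]
clock: 6.9
tcp_pos: [431.7, 29.5, 31.6]
eef_rot: [0.236, 0.972, 0.0, 0.001]
contact_force: [0.2, 1.0, 0.3]
grip_width: 0.449
grip_force: 0.0
```

```bash
python3 -m pendant '[[[0,0,0],0,-0.4],[[0,0,0],0,-0.4],[[0,1.2,0],0,-0.4],[[0,1.8,0],0,-0.4],[[0,2.2,0],0,-0.4],[[0,2.6,0],0,-0.4],[[0,3,0],0,-0.4],[[0,3.4,0],0,-0.4]]'|grep -E "tcp|contact"
python3 -m pendant '[[[0,0.4,0],0,-0.4],[[0,0.8,0],0,-0.4],[[0,1.2,0],0,-0.4],[[0,1.6,0],0,-0.4],[[0,1.6,0],0,-0.4],[[0,1.6,-5],0,-1],[[0,0,-11],0,-1],[[0,0,-16],0,-1]]'|grep -E "tcp|contact"
python3 - <<'E'
from h import *
i=camera_info("wrist");p,d=read_camera("wrist");C=cloud("wrist",d,i)
cv2.imwrite("pics/w2.png",p[:,:,::-1])
m=mask(p,(13,90,60),(35,255,255),(0,0,640,400)); m[(C[:,:,2]<12)|(C[:,:,2]>52)]=0
n,l,s,c=cv2.connectedComponentsWithStats(m)
for k in range(1,n):
    if s[k][4]>500:
        q=np.argwhere(l==k)[:,::-1]; z=np.median(C[l==k][:,2]); print(s[k],z,rect(ray("wrist",q,z,i)))
go(450,70,3,62.6)
E
```

```text
tcp_pos: [447.1, 59.9, 30.8]
contact_force: [0.3, 0.6, 0.4]
tcp_pos: [446.2, 59.0, 192.7]
contact_force: [0.5, 0.1, -0.6]
[ 290  126   53   97 4879] 19.80948556304213 (array([449. ,  58.9]), array([45.9, 89.9]), np.float32(-27.4))
[   0  318   35   70 1301] 27.52782233597128 (array([ 479.1, -344.8]), array([ 42.1, 103.2]), np.float32(-47.0))
t 8.95 tcp [449.6  59.6 198.5] yang 62.6 -> cm [ 0.58  0.85 19.55] spin 0.0 F [2.88 0.62 5.78] w 85.3 j6 -0.96
```

View pics/w2.png

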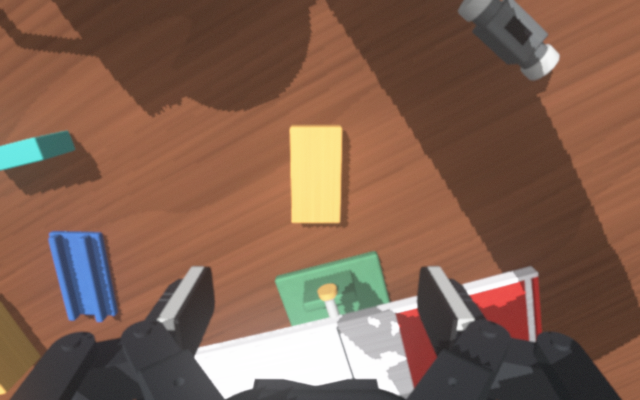

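The view shows the bar lying flat at (317,175), 46x90 mm with its top at 19.8 mm. It is released and clear of everything. Now I regrip it by its long sides.

```bash
python3 -m pendant '[[[0,0,5],0,-1],[[0,0,10],0,-1],[[0,0,14],0,-1],[[0,0,14],0,-1],[[0,0,14],0,-1]]'|grep -E "tcp|contact"
python3 -c "
from h import *
go(449.3,59,2.5,62.6)"
```

```text
tcp_pos: [447.5, 59.7, 51.8]
contact_force: [0.3, -0.6, -1.0]
t 9.57 tcp [447.5  59.7  51.8] yang 62.6 -> cm [-0.19  0.02  4.93] spin 0.0 F [ 0.27 -0.58 -0.99] w 84.9 j6 -0.96
```

```bash
python3 -m pendant '[[[-0.1,0,3],0,-1],[[-0.1,0,4.8],0,-1],[[-0.1,0,4.8],0,0],[[-0.1,0,4.8],0,0.4],[[-0.1,0,4.8],0,0.6],[[-0.1,0,4.8],0,0.6]]' 60
python3 -m pendant '[[[0,0,0],0,0.6],[[0,0,0],0,0.6],[[0,0,-3],0,0.6],[[0,0,-8],0,0.6],[[0,0,-12],0,0.6],[[0,0,-12],0,0.6],[[0,0,-12],0,0.6]]'
for k in 1 2 3; do python3 -m pendant '[[[0,0,0],0,0.6]]' | grep contact; done
python3 - <<'E'
from h import *
a=np.radians(78.8);u=np.array([np.cos(a),np.sin(a)])
t=np.array([618.5,5.3])-90*u;print(t);go(*t,64,-11.2)
E
```

```text
clock: 10.32
tcp_pos: [448.8, 59.3, 4.5]
eef_rot: [0.237, 0.972, 0.0, 0.001]
contact_force: [-3.1, -1.8, 10.2]
grip_width: 0.522
grip_force: 60.5
clock: 11.2
tcp_pos: [446.9, 59.1, 122.3]
eef_rot: [0.236, 0.972, -0.0, -0.0]
contact_force: [-0.8, -0.3, -6.2]
grip_width: 0.519
grip_force: 67.2
contact_force: [-0.4, 0.5, -6.1]
contact_force: [0.7, -0.8, -6.1]
contact_force: [0.3, -0.1, -6.0]
[601.01890839 -82.98596398]
t 11.57 tcp [447.3  59.1 122.1] yang 62.6 -> cm [-20.19  -5.55   5.79] spin 73.8 F [ 0.31 -0.05 -5.96] w 44.1 j6 -0.97
```

```bash
python3 -m pendant '[[[-2.9,-0.8,0],10.5,0.6],[[-5.8,-1.6,0],21,0.6],[[-8.7,-2.4,0],31.5,0.6],[[-11.6,-3.2,0],42,0.6],[[-14.5,-4,0],52.5,0.6],[[-17.4,-4.8,0],63,0.6],[[-20.2,-5.55,0],73.8,0.6],[[-20.2,-5.55,0],73.8,0.6]]'|grep -E "tcp|contact"
python3 -m pendant '[[[0,0,2],0,0.6],[[0,0,4],0,0.6],[[0,0,4],0,0.6],[[0,0,4],0,0.6]]'|grep -E "tcp|contact"
python3 - <<'E'
from h import *
a=np.radians(78.8);u=np.array([np.cos(a),np.sin(a)])
go(*(np.array([618.5,5.3])-90*u),64,-11.2)
i=camera_info("wrist");p,d=read_camera("wrist");cv2.imwrite("pics/w3.png",p[:,:,::-1])
E
```

```text
tcp_pos: [603.0, -84.3, 122.2]
contact_force: [-0.4, 1.0, -6.7]
tcp_pos: [601.6, -82.7, 83.2]
contact_force: [-0.1, 0.2, -5.3]
t 13.07 tcp [601.6 -82.7  83.2] yang -11.1 -> cm [-0.04 -0.06  1.92] spin 0.1 F [-0.06  0.23 -5.27] w 44.3 j6 0.05
```

View pics/w3.png

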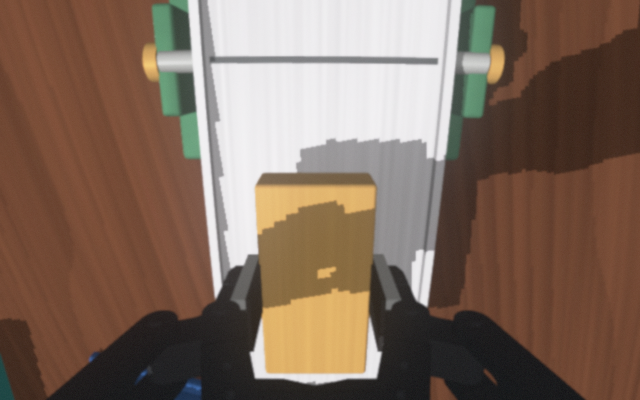

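The view shows the bar (316,275) centred and aligned between the tray's rims. The axle line is at row 60. Now I lower it and release.

```bash
python3 -m pendant '[[[0,0,1],0,0.6],[[0,0,1.8],0,0.6],[[0,0,2],0,0.6],[[0,0,2],0,0.6]]'|grep -E "tcp|contact"
python3 -m pendant '[[[0,0,0],0,-0.3],[[0,0,0],0,-0.3],[[0,0,0],0,-0.3],[[0,0,-1],0,-0.3],[[0,0,-4],0,-0.3],[[0,0,-10],0,-0.3],[[0,0,-13],0,-1],[[0,0,-13],0,-1]]'|grep -E "tcp|contact"
python3 - <<'E'
from h import *
go(409.4,258.2,200,-62.7)
E
```

```text
tcp_pos: [601.4, -82.9, 62.5]
contact_force: [-0.6, -0.4, -5.6]
tcp_pos: [603.5, -83.2, 196.5]
contact_force: [-0.2, -0.1, -1.1]
t 14.62 tcp [603.5 -83.2 196.5] yang -11.2 -> cm [ 29.74 -25.65  -0.49] spin 51.5 F [-0.21 -0.13 -1.1 ] w 84.8 j6 0.06
```

```bash
python3 -m pendant '[[[4.2,-3.7,0],8,-1],[[8.5,-7.3,0],16,-1],[[12.7,-11,0],24,-1],[[17,-14.7,0],32,-1],[[21.2,-18.3,0],40,-1],[[25.5,-22,0],48,-1],[[29.7,-25.6,0],51.5,-1],[[29.7,-25.6,0],51.5,-1]]'|grep -E "tcp|contact"
python3 -m pendant '[[[0,0,0],0,-1]]'|grep -E "tcp|contact"
python3 - <<'E'
from h import *
i=camera_info("wrist");p,d=read_camera("wrist");C=cloud("wrist",d,i);np.savez("pics/w4.npz",p=p,d=d);cv2.imwrite("pics/w4.png",p[:,:,::-1])
m=((C[:,:,2]>14)&(C[:,:,2]<45)).astype(np.uint8)*255; m[260:]=0
n,l,s,c=cv2.connectedComponentsWithStats(m)
for k in range(1,n):
    if s[k][4]>500:
        q=np.argwhere(l==k)[:,::-1]; z=np.percentile(C[l==k][:,2],80); print(s[k],z,rect(C[l==k][:,:2]))
go(409.4,258.2,10,-62.7)
E
```

```text
tcp_pos: [405.7, 260.3, 192.2]
contact_force: [0.3, 0.1, -0.3]
tcp_pos: [407.6, 257.7, 192.3]
contact_force: [-0.5, -0.4, -0.2]
[ 299  117   36  101 3211] 30.14084249015508 (array([413.6, 260.1]), array([30. , 89.1]), np.float32(25.9))
[590 135  50  47 731] 39.67817945359701 (array([548. ,  22.6]), array([11.6, 50.1]), np.float32(67.5))
t 15.8 tcp [407.9 257.2 192.4] yang -62.6 -> cm [ 0.19 -0.02 18.24] spin 0.1 F [0.17 0.15 0.42] w 84.6 j6 1.65
```

View pics/w4.png

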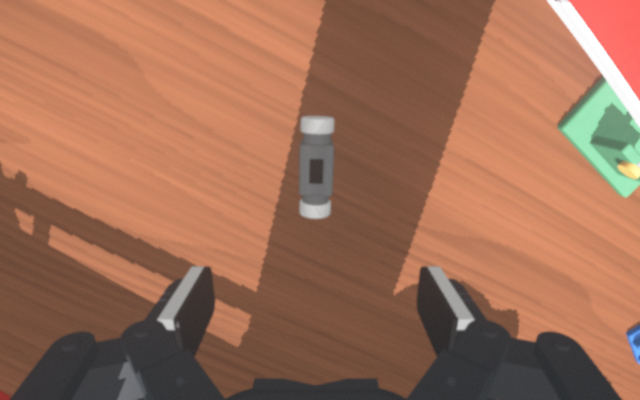

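The head is at (316,168): dark square middle, bright faces, 30x89 mm with its top at 30 mm, as described. I grip it across the square middle and weigh it.

```bash
python3 -m pendant '[[[0.4,0,5],0.8,-1],[[0.4,0,10],0.8,-1],[[0.4,0,15],0.8,-1],[[0.4,0,18],0.8,-1],[[0.4,0,18.9],0.8,-0.5],[[0.4,0,18.9],0.8,0.2],[[0.4,0,18.9],0.8,1],[[0.4,0,18.9],0.8,1]]' 60|grep -E "tcp|contact|grip"
python3 -m pendant '[[[0,0,0],0,1],[[0,0,0],0,1],[[0,0,0],0,1],[[0,0,-3],0,1],[[0,0,-8],0,1],[[0,0,-12],0,1],[[0,0,-12],0,1],[[0,0,-12],0,1]]'
for k in 1 2 3; do python3 -m pendant '[[[0,0,0],0,1]]' | grep contact; done
python3 - <<'E'
from h import *
a=np.radians(78.8);u=np.array([np.cos(a),np.sin(a)])
go(*(np.array([618.5,5.3])+100*u),64,-11.2)
E
```

```text
tcp_pos: [412.6, 260.1, 5.2]
contact_force: [-0.4, -3.6, 7.8]
grip_width: 0.339
grip_force: 60.6
clock: 17.8
tcp_pos: [410.8, 259.4, 123.1]
eef_rot: [0.973, 0.23, -0.0, 0.0]
contact_force: [0.5, -0.2, -6.1]
grip_width: 0.342
grip_force: 61.3
contact_force: [0.3, -0.5, -4.3]
contact_force: [-0.3, -0.1, -4.3]
contact_force: [-0.1, -0.0, -3.8]
t 18.18 tcp [411.2 259.6 123.1] yang -63.5 -> cm [13.31 24.1   5.89] spin -52.3 F [-0.07 -0.03 -3.78] w 29.0 j6 1.67
```

```bash
python3 -m pendant '[[[2.4,3.7,0],-9,1],[[4.9,7.4,0],-18,1],[[7.3,11.2,0],-27,1],[[9.8,14.9,0],-36,1],[[12.2,18.6,0],-45,1],[[14.66,22.36,0],-52.3,1],[[14.66,22.36,0],-52.3,1],[[14.66,22.36,0],-52.3,1]]'|grep -E "tcp|contact"
for k in 1 2 3; do python3 -m pendant '[[[0,0,0],0,1]]' | grep contact; done
python3 - <<'E'
from h import *
a=np.radians(78.8);u=np.array([np.cos(a),np.sin(a)])
go(*(np.array([618.5,5.3])+122*u),64,-11.2)
p,d=read_camera("top");C=cloud("top",d)
m=mask(p,(15,90,60),(35,255,255),(300,120,400,190));print((m>0).sum(),rect(C[m>0][:,:2]),np.percentile(C[m>0][:,2],[10,50,90]),(C[m>0].mean(0)[:2]-[618.5,5.3])@u)
E
```

```text
tcp_pos: [641.7, 125.1, 122.9]
contact_force: [-1.0, 0.9, -4.3]
contact_force: [0.3, 1.0, -4.6]
contact_force: [0.2, 0.0, -4.1]
contact_force: [0.5, -0.8, -5.2]
t 19.55 tcp [642.3 125.7 124. ] yang -11.1 -> cm [-0.07  0.01  6.  ] spin 0.1 F [ 0.47 -0.77 -5.21] w 28.7 j6 0.39
669 (array([538.6, -52.3]), array([162.8, 373.5]), np.float32(2.1)) [57.50102745 67.41598499 72.6502829 ] -84.27621548663933
```

```bash
python3 -m pendant '[[[0,0,3],0,1],[[0,0,4.5],0,1],[[0,0,5.5],0,1],[[0,0,5.8],0,1],[[0,0,5.8],0,1],[[0,0,5.8],0,1]]'|grep -E "tcp|contact"
python3 -m pendant '[[[0,0,0],0,0],[[0,0,0],0,0],[[0,0,0],0,0],[[0,0,-1],0,0],[[0,0,-4],0,0],[[0,0,-10],0,0],[[0,0,-15],0,-1],[[0,0,-15],0,-1]]'|grep -E "tcp|contact"
python3 -m pendant '[[[-6,0,0],0,-1],[[-12,0,0],0,-1],[[-18,0,0],0,-1],[[-18,0,0],0,-1],[[-18,0,0],0,-1],[[-18,0,0],0,-1],[[-18,0,0],0,-1],[[-18,0,0],0,-1]]'|grep -E "clock|tcp|contact"
python3 - <<'E'
from h import *
i=camera_info("wrist");p,d=read_camera("wrist");cv2.imwrite("pics/w5.png",p[:,:,::-1]);np.savez("pics/w5.npz",p=p,d=d,T=i["world_from_camera"])
p2,d2=read_camera("top");np.savez("pics/t5.npz",p=p2,d=d2)
cv2.imwrite("pics/s5.png",np.hstack([cv2.resize(p[:,:,::-1],(400,250)),cv2.resize(p2[80:205,220:420,::-1],(400,250))]))
go(618.5,5.3,200)
E
```

```text
tcp_pos: [642.7, 125.3, 66.4]
contact_force: [-1.1, 1.6, -1.0]
tcp_pos: [645.4, 125.8, 221.6]
contact_force: [-0.5, -0.0, 0.3]
clock: 22.35
tcp_pos: [607.9, -50.5, 215.7]
contact_force: [-0.3, 0.6, -0.3]
t 22.45 tcp [607.8 -50.8 215.7] yang -11.1 -> cm [ 5.72 -0.03  1.57] spin 0 F [-0.41 -0.91 -0.05] w 84.7 j6 0.11
```

View pics/s5.png

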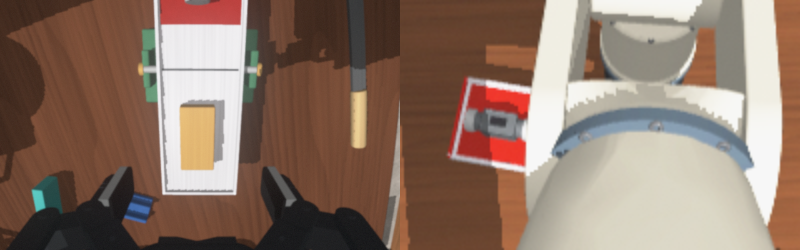

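The picture shows the bar on the bare deck, left panel (197,137), and the head on red, right panel (495,122). Both lie flat. Now I measure the tilt and positions.

```bash
cat >> h.py <<'E'
a=np.radians(78.8);U=np.array([np.cos(a),np.sin(a)]);V=np.array([U[1],-U[0]]);T0=np.array([618.5,5.3])
def tilt(n,p,d,info):
    C=cloud(n,d,info); q=(C[:,:,:2]-T0); s=q@U; x=q@V
    ok=(d>0)&(abs(x)<44)&(abs(s)<172)&(abs(C[:,:,2]-60)<32)
    hsv=cv2.cvtColor(p,cv2.COLOR_RGB2HSV); white=hsv[:,:,1]<45; red=(hsv[:,:,0]<8)&(hsv[:,:,1]>150)
    m=ok&((white&(s<55))|red); z=C[:,:,2]
    for _ in range(4):
        f=np.polyfit(s[m],z[m],1); m=m&(abs(z-np.polyval(f,s))<4)
    print("slope rad",f[0].round(4),"deg",np.degrees(np.arctan(f[0])).round(2),"z0",f[1].round(1),m.sum(),"s range",s[m].min().round(),s[m].max().round())
    h=z-np.polyval(f,s)
    for nm,k in dict(bar=ok&(s<-5)&(abs(h-20)<5),head=ok&(s>30)&(h>12)&(h<36)).items():
        if k.sum()>50: print(nm,k.sum(),"s,x",rect(np.c_[s[k],x[k]]),h[k].max().round(1))
E
python3 - <<'E'
from h import *
z=np.load("pics/w5.npz");i=camera_info("wrist");i["world_from_camera"]=z["T"];tilt("wrist",z["p"],z["d"],i)
z=np.load("pics/t5.npz");tilt("top",z["p"],z["d"],camera_info("top"))
E
```

```text
slope rad -0.0228 deg -1.31 z0 60.1 24428 s range -172.0 84.0
bar 5621 s,x (array([-88.4,   1.3]), array([46.1, 89.9]), np.float32(-0.0)) 22.6
head 197 s,x (array([79.2,  0.7]), array([ 2.4, 28.6]), np.float32(-89.6)) 29.4
slope rad -0.025 deg -1.43 z0 59.7 575 s range 85.0 172.0
head 367 s,x (array([126.6,  -3.1]), array([30.7, 82.5]), np.float32(0.0)) 33.2
```

```bash
python3 - <<'E'
from h import *
z=np.load("pics/top0.npz");tilt("top",z["p"],z["d"],camera_info("top"))
go(*(T0-88.4*U+1.3*V),67,-11.2)
E
```

```text
slope rad 0.0025 deg 0.15 z0 59.2 4052 s range -172.0 172.0
t 22.45 tcp [607.8 -50.8 215.7] yang -11.1 -> cm [-3.12  0.09 14.87] spin 0.1 F [-0.41 -0.91 -0.05] w 84.7 j6 0.11
```

```bash
python3 -m pendant '[[[-3.1,0.1,5],0,-0.4],[[-3.1,0.1,10],0,-0.4],[[-3.1,0.1,13],0,-0.4],[[-3.1,0.1,14.5],0,-0.4],[[-3.1,0.1,14.9],0,-0.4],[[-3.1,0.1,14.9],0,0],[[-3.1,0.1,14.9],0,0.3],[[-3.1,0.1,14.9],0,0.3]]' 40|grep -E "tcp|contact|grip"
python3 -m pendant '[[[0,0,0],0,0.3],[[0,0,0],0,0.3],[[-0.2,0,0],0,0.3],[[-0.4,0,0],0,0.3],[[-0.4,0,0],0,0.3],[[-0.4,0,0],0,0.3]]'|grep -E "tcp|contact|grip"
python3 -m pendant '[[[0,0,0],0,-0.3],[[0,0,0],0,-0.3],[[0,0,0],0,-0.3],[[0,0,-1],0,-0.3],[[0,0,-4],0,-0.3],[[0,0,-10],0,-0.3],[[2,0,-15],0,-1],[[4,0,-15],0,-1]]'|grep -E "tcp|contact"
python3 -m pendant '[[[0,0,0],0,-1],[[0,0,0],0,-1],[[0,0,0],0,-1],[[0,0,0],0,-1],[[0,0,0],0,-1],[[0,0,0],0,-1],[[0,0,0],0,-1],[[0,0,0],0,-1]]'|grep -E "clock|tcp|contact"
python3 - <<'E'
from h import *
for n in("wrist","top"):
    i=camera_info(n);p,d=read_camera(n);tilt(n,p,d,i)
    if n=="wrist":cv2.imwrite("pics/w6.png",p[:,:,::-1])
E
```

```text
tcp_pos: [603.1, -81.9, 67.6]
contact_force: [-1.0, -0.4, 0.6]
grip_width: 0.525
grip_force: 46.5
tcp_pos: [602.2, -85.9, 66.9]
contact_force: [1.3, 4.2, 2.0]
grip_width: 0.517
grip_force: 46.6
tcp_pos: [612.5, -46.5, 222.3]
contact_force: [0.9, -0.4, -0.5]
clock: 26.2
tcp_pos: [609.7, -46.6, 216.8]
contact_force: [0.5, -0.1, 0.5]
slope rad -0.0014 deg -0.08 z0 60.0 24101 s range -172.0 88.0
bar 5362 s,x (array([-93.3,   2.6]), array([46., 91.]), np.float32(-0.0)) 22.5
head 482 s,x (array([80.9,  0.6]), array([ 6.7, 28.7]), np.float32(-89.6)) 31.5
slope rad -0.0016 deg -0.09 z0 59.5 505 s range 94.0 172.0
head 327 s,x (array([130.4,  -2.6]), array([30.6, 73. ]), np.float32(0.1)) 32.6
```

Both cameras now read about -0.1° tilt. I take one last look to check that everything is at rest.

```bash
python3 -m pendant '[[[0,0,-4],0,-1],[[0,0,-8],0,-1],[[0,0,-8],0,-1],[[0,0,-8],0,-1],[[0,0,-8],0,-1],[[0,0,-8],0,-1]]'|grep -E "clock|tcp|contact"
python3 - <<'E'
from h import *
p,d=read_camera("scene");cv2.imwrite("pics/s7.png",p[:,:,::-1])
i=camera_info("wrist");p,d=read_camera("wrist");tilt("wrist",p,d,i)
E
```

```text
clock: 27.05
tcp_pos: [609.2, -46.6, 295.7]
contact_force: [-0.1, -0.2, -0.5]
slope rad -0.0009 deg -0.05 z0 60.0 16475 s range -172.0 104.0
bar 3545 s,x (array([-93.1,   2.7]), array([46. , 90.6]), np.float32(0.1)) 22.7
head 818 s,x (array([89. ,  1.3]), array([22.4, 29.6]), np.float32(-89.5)) 31.3
```

View pics/s7.png

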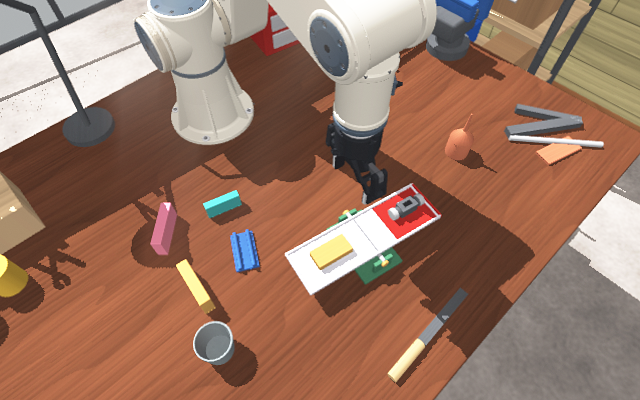

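The scene shows the bar (331,251) and head (405,207) on a level tray. The gripper is clear above it, the rack (244,250) is empty, and the oil can and tin have not moved.

```bash
python3 -c "
from plant import *
print(close_job())"
```

```text
the job is handed in; nothing more can be done
None
```

The job is handed in: the bar, laid flat by tipping it over with a finger after setting it on edge, is on the bare end and the hammer head on the red end, with the tray level to about 0.1° at 27 s and the oil can and tin unmoved.

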